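# Pump up the hydraulic shaft clamp

### The arm

A 7-joint arm with a two-finger parallel gripper is mounted at the origin on the work surface. World frame = base frame: x ahead of the robot, y to its left, z up, the work surface at z = 0. Lengths are in mm, angles in rad, forces in N, time in s.
With the tool pointing down it reaches from about 425 to 925 mm from the base axis. Payload 6.8 kg.
Tool frame: the origin (TCP) lies at the very end of the fingers, on their centre line; the grasp point (between the pads) lies 19 mm behind it (manip.grip_point_offset is the distance from the TCP to the grasp point, in mm); x points along the fingers, y is the direction in which the jaws open and shut, and the axes are right-handed (so a half turn about x gives the same grasp; the last joint's range is limited). The gripper opens to 85 mm and grips with 20 to 120 N. Pads are 22 mm wide; open, the fingers measure 114 mm over their backs; the gripper's body (76 mm by 85 mm) begins 54 mm behind the grasp point. The pads swing forward as they close: fully open they stand 13 mm farther back than shut.
Start: joints at [-1.443, 0.477, 0.022, 1.555, -0.011, 1.109, -0.083], TCP at [157.689, 656.339, 231.308] pointing down, gripper open.
Joint ranges: [-2.96, 2.96], [-0.34, 2.1], [-1.41, 1.46], [0.24, 2.44], [-1.37, 4.51], [0.17, 1.92], [-2.96, 2.96]. Speed limits (rad/s): [2.39, 2.39, 3.14, 3.14, 3.14, 3.14, 3.14].

### API

Orientations are given as a unit quaternion [w, x, y, z].
In Python, from plant import manip, imaging gives the robot as it stands.
- The arm moves only by the shell command python3 -m inch 'ROWS' [FORCE]. ROWS is JSON, a list of rows, each an object of numbers: "x", "y", "z": the shift along the tool's x, y, z in mm; "wx", "wy", "wz": the turn, a rotation vector about the tool's x, y, z in degrees; "claw": the opening, from -1 (shut) to 1 (fully open). In form: [{"x": .., "y": .., "z": .., "wx": .., "wy": .., "wz": .., "claw": ..}, ...]. A call has exactly 5 rows; each row shifts and turns the commanded pose from where the row before left it, along the tool's axes as they then stand; what a row does not reach is not made up. A row lasts 1/12 s, in which the tool goes at most 41.7 mm and 7.16 degrees, less where a joint would pass 70% of its speed; a pose out of reach is approached as far as the arm can. A call is refused whole if a number of a shift passes 41.7 or a number of a turn 7.16, either way. A call with a gripper value outside its range is refused whole. The fingers move at their own pace and stop on an object; FORCE is the grip in N (left out, the last holds). Time passes only in rows, so rows that do not move let the fingers close, or fill a call up. It gives the time, the measured TCP pose, the force and the opening at its end, in the units of the state.
- manip.observe(): the state, without advancing time (a new reading comes with each control period).
- imaging.camera(name): name is "scene" or "top" or "wrist"; returns the picture (384x512x3 uint8, red, green, blue); there is no depth.
- imaging.camera_model(name): a dict with "vfov" (degrees; the focal length in pixels is half the picture's height over the tangent of half this angle, whatever the lens; pixels are square), "cx", "cy" (the principal point, pixels), "R" (3x3) and "t" (3): a world point X has camera coordinates R X + t. Camera axes: x right, y down, z forward; pixel columns grow to the right and rows downward; lengths in mm; the calibration is good to about 2 mm. A picture is of the moment at which its call begins: read the wrist's pose just before it. camera_model takes no time and is no camera call; for the wrist camera it gives the pose at the moment of the call.
- manip.sign_off(): hands the job in, once; it reports no verdict.
The state is a dict: "t": time; "joints": joint angles; "qd": joint speeds; "tau": joint torques, N m; "tcp_pos": TCP position; "ee_rot": TCP orientation; "ft_force": force on the tool from outside, world axes, zero at the start; "moment": the same for the moment, N m; "finger_gap": opening from 0.0 (shut) to 1.0 (fully open).
Only numpy, scipy, OpenCV 4.12 (cv2) and the standard library are available. Lean on these libraries where they do the work, as an engineer would, in place of code of your own. Each camera call takes 0.05 s, during which the arm holds its last target.

### The job

The shaft in the V-block fixture still has to be clamped hydraulically: press the orange knob of the hand pump all the way down and let it spring all the way back up, again and again, until the red-capped indicator pin beside it stands fully out of its collar with the whole green band showing. Only press the knob from above, without gripping it; do not touch the pin, leave the things around the fixture where they are, and finish with the knob released and up.

Things in the scene. Friction and masses are not known exactly. Their poses are not given: they have to be found in the camera images.
- pump: the clamping fixture, bolted to the bench (it cannot move): dark steel base plate 220 (x) x 190 (y) x 12 mm, origin under its centre, z up. At x = -45 mm stands the cream pump block (70 x 160 mm, top 62 mm above the bench) with the pump's plunger at y = +48 mm and the indicator pin at y = -48 mm, 96 mm apart. At x = +60 mm a V-block holds an aluminium shaft 170 mm long along y under a cream arch clamp, up to 122 mm high
- plunger_top (a point): centre of the top face of the pump's orange mushroom knob (44 mm in diameter, flat top 32 mm across, 18 mm high). It is 150 mm above the bench when up and moves down with the knob, 122 mm when fully pressed. Straight below it is a cream barrel 50 mm in diameter whose top is 106 mm above the bench
- plunger (a joint): how far the knob is pressed, m: 0 up, 0.028 fully down on a hard stop. The spring pushes back with 5 N at the top and 12 N at the bottom; lifting the pin adds about 2 N, and there is damping (40 N per m/s), so a slow push of 18 N always reaches the stop. Let go, it returns by itself in under 0.5 s. A full stroke moves the pin up by up to 10 mm; a stroke counts fully only if the knob went down at least 0.025 and then came back to within 0.002 of the top
- pin: the indicator pin: red cap 24 mm in diameter, 8 mm thick, on a white rod 16 mm in diameter with a green band 10 mm wide low on it, from 36 to 46 mm below the cap, so that the whole band shows once the pin stands 46 mm out. Origin at the centre of the cap's underside: 92 mm above the bench (on the dark collar) when the pin is in, 142 mm when fully out. Not to be touched
- pin_out (a joint): how far the indicator pin stands out, m: 0 in, 0.050 fully out. It rises while the knob goes down and stays where it is while the knob comes back, in steps up to about 0.010, 0.020, 0.030, 0.040 and 0.050. It starts anywhere from 0 to 0.022, so it takes three to five full strokes; strokes beyond that do nothing
- stand: orange indicator stand, base 70 x 85 mm, 132 mm high, loose; origin under its base; to be left alone
- tin: open aluminium tin 75 x 110 x 28 mm with small parts, loose; origin under its centre; to be left alone
- vblock: spare steel V-block 60 x 60 mm, about 50 mm high, loose; origin under its centre; to be left alone

How it is judged:
By the outcome, as a careful person would: the job done as asked, in the order asked, and still so for the second after the job is handed in, with the robot touching nothing.
It also fails if it takes over 42 s, if anything falls off the work surface, if the arm or the gripper's body presses on something with over 40 N, if the wrist force passes 120 N, or if a joint passes its speed limit or range.

## Working session

There is one attempt and no reset: what is moved stays moved. The work goes in short steps, Python scripts to look and compute and a shell command to move; the robot and the scene stay as the last step left them, time stands still between calls to the robot, and variables do not carry over. Pictures are saved under pics/ and viewed, and the job is handed in when it is done.

```bash
ls; mkdir -p pics
python3 - <<'E'
from plant import manip, imaging
import cv2,numpy as np
s=manip.observe();print(s)
for n in("scene","top","wrist"):
    m=imaging.camera_model(n);print(n,m)
    cv2.imwrite(f"pics/{n}0.png",imaging.camera(n)[:,:,::-1])
E
```

```text
pics
{'t': 0.0, 'joints': array([-1.44311144,  0.47780061,  0.02231934,  1.55645715, -0.01151933,
        1.10928858, -0.08308135]), 'qd': array([ 3.06731424e-04, -7.67641918e-04,  1.88023037e-03,  1.31975672e-03,
        8.35199184e-05,  2.52632970e-04, -1.08078357e-03]), 'tau': array([ 1.09089822e-04, -5.96446252e+01,  1.60771362e+00, -2.81198019e+01,
        1.23279059e-02,  9.53895069e-03, -8.44417144e-06]), 'tcp_pos': array([157.54235866, 655.7474252 , 230.32256453]), 'ee_rot': array([ 0.7021629 ,  0.08250753,  0.70223777, -0.08379666]), 'ft_force': array([ 0.26462419,  0.01878897, -0.67299866]), 'moment': array([-0.00679326, -0.0253694 ,  0.01308785]), 'finger_gap': 0.9975228976129533}
scene {'vfov': 51.402794986223455, 'cx': 253.26378946911512, 'cy': 185.74232153423014, 'R': array([[ 0.85361001,  0.52090676,  0.00246823],
       [ 0.32299334, -0.5255599 , -0.78705914],
       [-0.40868722,  0.67263879, -0.61687261]]), 't': array([-493.74944415,  -74.8819652 , 1102.13828417])}
top {'vfov': 56.32035281405546, 'cx': 258.40353611098, 'cy': 192.5018410259987, 'R': array([[-0.02118907, -0.99904603,  0.03818441],
       [-0.99571738,  0.01764997, -0.09074899],
       [ 0.08998846, -0.03994376, -0.99514148]]), 't': array([ 28.42256568, 565.04592282, 769.65588909])}
wrist {'vfov': 60.86872524118206, 'cx': 257.32841976166105, 'cy': 188.6983347213395, 'R': array([[ 2.34340943e-01,  9.72154475e-01,  1.57534826e-08],
       [ 9.24374785e-01, -2.22823501e-01,  3.09646483e-01],
       [ 3.01024217e-01, -7.25628342e-02, -9.50851753e-01]]), 't': array([-674.56218641,  -39.86192182,  379.07928225])}
```

View pics/scene0.png

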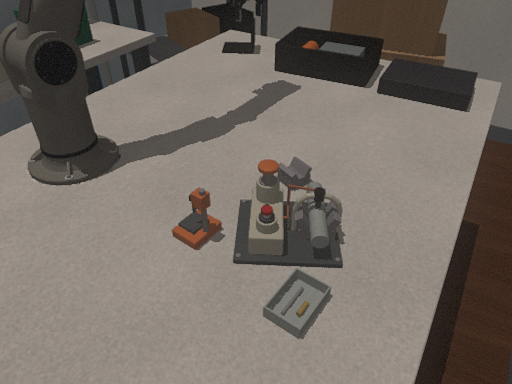

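View pics/top0.png

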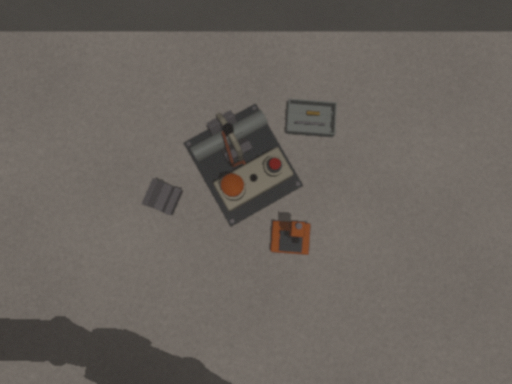

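View pics/wrist0.png

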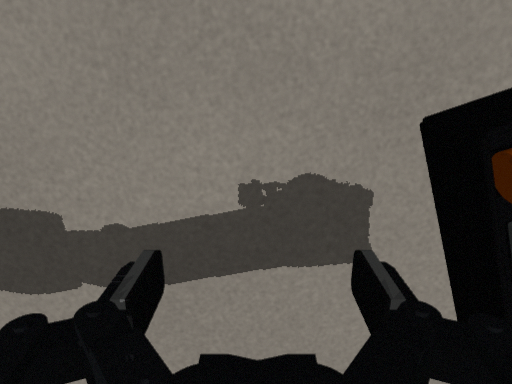

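The scene view shows the knob at about (268,167) and the red cap at (266,210). In the top view the knob is at about (232,184) and the cap at (274,164). The wrist view only shows the bench and a box. Next I'll triangulate these points.

```bash
cat > h.py <<'E'
import cv2,numpy as np
from plant import manip, imaging
def f(m): return 192/np.tan(np.radians(m['vfov']/2))
def ray(n,u,v,m=None):
    m=m or imaging.camera_model(n);R=np.array(m['R']);t=np.array(m['t'])
    d=R.T@np.array([(u-m['cx'])/f(m),(v-m['cy'])/f(m),1]);return -R.T@t,d/np.linalg.norm(d)
def plane(n,u,v,z,m=None):
    c,d=ray(n,u,v,m);return c+d*(z-c[2])/d[2]
def tri(a,b):
    A=np.zeros((3,3));B=np.zeros(3)
    for c,d in(a,b):
        P=np.eye(3)-np.outer(d,d);A+=P;B+=P@c
    X=np.linalg.solve(A,B);return X,[np.linalg.norm((np.eye(3)-np.outer(d,d))@(X-c)) for c,d in(a,b)]
def proj(n,X,m=None):
    m=m or imaging.camera_model(n);p=np.array(m['R'])@X+m['t'];return p[:2]/p[2]*f(m)+[m['cx'],m['cy']]
def blobs(img,h0,h1,smin=150,vmin=60,amin=40):
    h=cv2.cvtColor(img,cv2.COLOR_RGB2HSV);
    k=cv2.inRange(h,(h0,smin,vmin),(h1,255,255))
    n,l,s,c=cv2.connectedComponentsWithStats(k)
    return [(s[i].tolist(),c[i].round(1).tolist()) for i in range(1,n) if s[i][4]>=amin]
E
python3 - <<'E'
from h import *
for n in("scene","top"):
    im=cv2.imread(f"pics/{n}0.png")[:,:,::-1].copy()
    print(n,"or",blobs(im,5,14)); print(n,"red",blobs(im,0,4),blobs(im,170,179))
    x,y=(215,140) if n=="scene" else (170,100)
    cv2.imwrite(f"pics/{n}0z.png",cv2.resize(im[y:y+130,x:x+150,::-1],None,fx=4,fy=4,interpolation=cv2.INTER_CUBIC))
E
```

```text
scene or [([303, 41, 16, 9, 93], [310.9, 44.7]), ([258, 160, 20, 11, 174], [267.8, 165.3]), ([191, 188, 14, 12, 60], [197.0, 194.0]), ([207, 215, 13, 10, 56], [213.1, 220.1]), ([173, 225, 35, 19, 267], [189.7, 234.2])]
scene red [([261, 205, 11, 9, 70], [266.1, 208.9])] []
top or [([222, 174, 21, 22, 366], [231.9, 184.5]), ([271, 221, 12, 31, 218], [275.4, 236.0]), ([291, 222, 19, 32, 288], [301.5, 234.9])]
top red [([270, 159, 10, 10, 81], [274.4, 163.4])] []
```

View pics/scene0z.png

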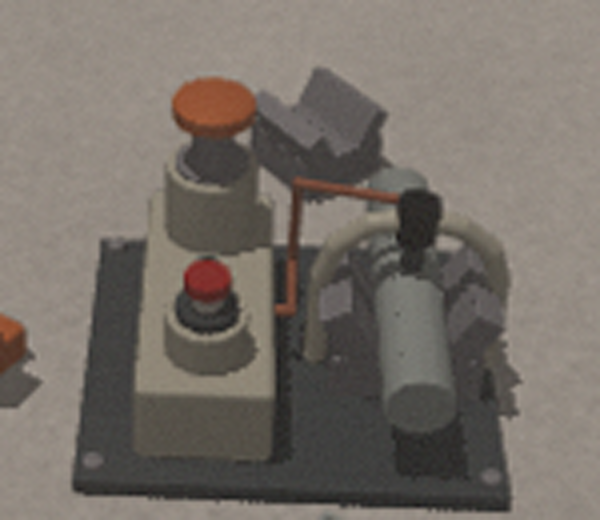

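View pics/top0z.png

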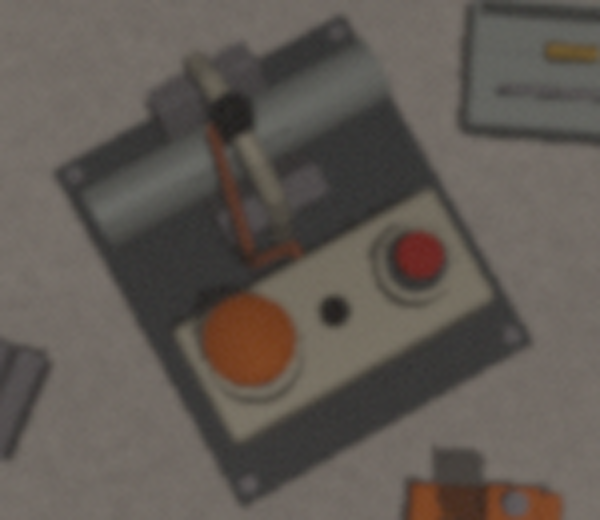

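Run:
```python
from h import *
a=ray("scene",267.8,165.3);b=ray("top",231.9,184.5)
print("knob",tri(a,b),plane("scene",267.8,165.3,145),plane("top",231.9,184.5,144))
print("pin",tri(ray("scene",266.1,208.9),ray("top",274.4,163.4)))
# base holes in top view at z=12
for c in((340,33),(74,175),(248,485),(512,335)):
    print(plane("top",170+c[0]/4,100+c[1]/4,12).round(1))
from scipy.spatial.transform import Rotation as Ro
s=manip.observe();q=s['ee_rot'];print(Ro.from_quat([q[1],q[2],q[3],q[0]]).as_matrix().round(3),s['tcp_pos'],s['t'])
m=imaging.camera_model("wrist");print(-np.array(m['R']).T@m['t'])
```

```text
knob (array([570.24085609,  71.47864473, 145.09440593]), [np.float64(0.4490293979604949), np.float64(0.449029397960561)]) [569.83833949  71.2877656  145.        ] [570.74439343  71.76235759 144.        ]
pin (array([615.48223732, -12.67247423, 108.78745714]), [np.float64(0.3649034014957184), np.float64(0.36490340149571243)])
[761.5  20.6  12. ]
[680.3 172.9  12. ]
[503.4  77.2  12. ]
[585.  -73.4  12. ]
[[-0.     0.234  0.972]
 [-0.001  0.972 -0.234]
 [-1.    -0.001  0.   ]] [157.59615247 655.89484902 230.55692683] 0.15
[ 80.82444695 674.45331721 372.92149772]
```

The knob is at about (570.5, 71.5). It is 95.5 mm from the pin, against a nominal 96, so the measurement is good. The pin starts about 12 mm out. I'll close the fingers and cross over at z≈230.

```bash
R='[{"y":-20,"z":22,"claw":-1},{"y":-20,"z":22,"claw":-1},{"y":-20,"z":22,"claw":-1},{"y":-20,"z":22,"claw":-1},{"y":-20,"z":22,"claw":-1}]'; true
python3 -m inch '[{"y":-10,"z":11,"claw":-1},{"y":-18,"z":21,"claw":-1},{"y":-20,"z":23,"claw":-1},{"y":-20,"z":23,"claw":-1},{"y":-20,"z":23,"claw":-1}]' 40
```

```text
validation failed for argument at $[0]...
```

```bash
python3 -m inch '[{"x":0,"y":-10,"z":11,"wx":0,"wy":0,"wz":0,"claw":-1},{"x":0,"y":-18,"z":21,"wx":0,"wy":0,"wz":0,"claw":-1},{"x":0,"y":-20,"z":23,"wx":0,"wy":0,"wz":0,"claw":-1},{"x":0,"y":-20,"z":23,"wx":0,"wy":0,"wz":0,"claw":-1},{"x":0,"y":-20,"z":23,"wx":0,"wy":0,"wz":0,"claw":-1}]' 40
```

```text
t: 0.57
tcp_pos: [235.9, 545.8, 230.9]
ee_rot: [0.702, 0.083, 0.702, -0.083]
ft_force: [1.4, -0.6, 0.4]
finger_gap: 0.301
```

```bash
python3 -m inch '[{"x":0,"y":-22,"z":25,"wx":0,"wy":0,"wz":0,"claw":-1},{"x":0,"y":-22,"z":25,"wx":0,"wy":0,"wz":0,"claw":-1},{"x":0,"y":-22,"z":25,"wx":0,"wy":0,"wz":0,"claw":-1},{"x":0,"y":-22,"z":25,"wx":0,"wy":0,"wz":0,"claw":-1},{"x":0,"y":-22,"z":25,"wx":0,"wy":0,"wz":0,"claw":-1}]' 40
python3 -m inch '[{"x":0,"y":-22,"z":25,"wx":0,"wy":0,"wz":0,"claw":-1},{"x":0,"y":-22,"z":25,"wx":0,"wy":0,"wz":0,"claw":-1},{"x":0,"y":-22,"z":25,"wx":0,"wy":0,"wz":0,"claw":-1},{"x":0,"y":-22,"z":25,"wx":0,"wy":0,"wz":0,"claw":-1},{"x":0,"y":-22,"z":25,"wx":0,"wy":0,"wz":0,"claw":-1}]' 40
```

```text
t: 0.98
tcp_pos: [331.8, 409.4, 231.2]
ee_rot: [0.702, 0.083, 0.702, -0.083]
ft_force: [0.8, 1.0, 0.0]
finger_gap: 0.004
t: 1.4
tcp_pos: [427.6, 273.3, 231.3]
ee_rot: [0.702, 0.083, 0.702, -0.083]
ft_force: [0.0, 0.6, 0.9]
finger_gap: -0.001
```

```bash
python3 -m inch '[{"x":0,"y":-22,"z":25,"wx":0,"wy":0,"wz":0,"claw":-1},{"x":0,"y":-22,"z":25,"wx":0,"wy":0,"wz":0,"claw":-1},{"x":0,"y":-22,"z":25,"wx":0,"wy":0,"wz":0,"claw":-1},{"x":0,"y":-20,"z":25,"wx":0,"wy":0,"wz":0,"claw":-1},{"x":0,"y":-18,"z":22,"wx":0,"wy":0,"wz":0,"claw":-1}]' 40
python3 -m inch '[{"x":0,"y":-16,"z":18,"wx":0,"wy":0,"wz":0,"claw":-1},{"x":0,"y":-12,"z":14,"wx":0,"wy":0,"wz":0,"claw":-1},{"x":0,"y":-8,"z":8,"wx":0,"wy":0,"wz":0,"claw":-1},{"x":0,"y":0,"z":0,"wx":0,"wy":0,"wz":0,"claw":-1},{"x":0,"y":0,"z":0,"wx":0,"wy":0,"wz":0,"claw":-1}]' 40
python3 - <<'E'
from h import *
s=manip.observe();p=s['tcp_pos']
d=np.array([570.5,71.5])-p[:2]
print(s['t'],p,"tool y",d@[.234,.972],"tool z",d@[.972,-.234])
for n in("scene","wrist"):
    im=imaging.camera(n)
    print(n,blobs(im,5,14),"red",blobs(im,0,4))
    cv2.imwrite(f"pics/{n}1.png",im[:,:,::-1])
E
```

```text
t: 1.82
tcp_pos: [522.2, 143.1, 231.3]
ee_rot: [0.702, 0.083, 0.702, -0.084]
ft_force: [0.6, 0.3, 0.5]
finger_gap: -0.002
t: 2.23
tcp_pos: [551.4, 101.2, 231.1]
ee_rot: [0.702, 0.083, 0.702, -0.083]
ft_force: [0.1, 0.1, 0.3]
finger_gap: -0.001
2.2333 [551.44788674 101.15593912 231.05665144] tool y -24.36737832094277 tool z 25.45814384580889
scene [([302, 40, 17, 9, 100], [310.8, 44.8]), ([259, 160, 19, 13, 98], [266.1, 167.1]), ([191, 188, 18, 12, 77], [198.2, 193.9]), ([207, 215, 13, 11, 60], [213.1, 220.3]), ([173, 226, 34, 18, 265], [189.5, 234.1])] red [([261, 205, 11, 9, 74], [266.0, 209.1])]
wrist [([25, 73, 125, 97, 4300], [91.2, 123.4]), ([197, 196, 58, 56, 2337], [225.4, 223.4])] red [([142, 259, 27, 25, 511], [155.2, 271.2])]
```

View pics/wrist1.png

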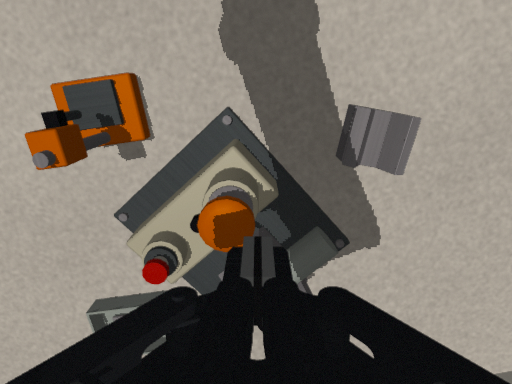

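View pics/scene1.png

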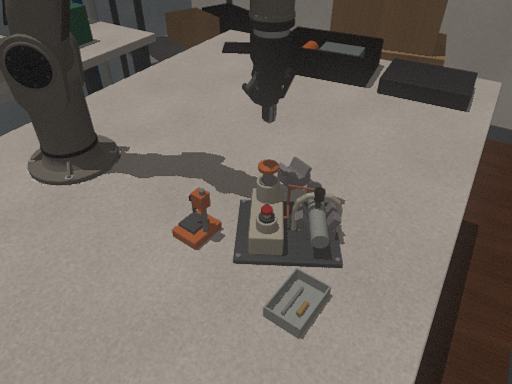

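The wrist view shows the knob at about (225,224), just ahead of the fingertips, and the red cap at (155,271). I'll check the position against this ray.

```bash
python3 - <<'E'
from h import *
print(plane("wrist",225.4,223.4,146),plane("wrist",155.2,271.2,109))
E
python3 -m inch '[{"x":4,"y":-6,"z":6,"wx":0,"wy":0,"wz":0,"claw":-1},{"x":10,"y":-8,"z":8,"wx":0,"wy":0,"wz":0,"claw":-1},{"x":10,"y":-7,"z":8,"wx":0,"wy":0,"wz":0,"claw":-1},{"x":10,"y":-3,"z":3,"wx":0,"wy":0,"wz":0,"claw":-1},{"x":10,"y":0,"z":0,"wx":0,"wy":0,"wz":0,"claw":-1}]' 40
```

```text
[567.45589582  73.98793245 146.        ] [613.99180218  -9.42589832 109.        ]
t: 2.75
tcp_pos: [570.8, 70.4, 186.1]
ee_rot: [0.702, 0.084, 0.702, -0.084]
ft_force: [0.1, -0.1, -0.3]
finger_gap: -0.003
```

Two estimates agree to about 3 mm, and the TCP is over the knob. I'll go down to just above it, then make the first stroke.

```bash
python3 -m inch '[{"x":8,"y":0,"z":0,"wx":0,"wy":0,"wz":0,"claw":-1},{"x":8,"y":0,"z":0,"wx":0,"wy":0,"wz":0,"claw":-1},{"x":8,"y":0,"z":0,"wx":0,"wy":0,"wz":0,"claw":-1},{"x":6,"y":0,"z":0,"wx":0,"wy":0,"wz":0,"claw":-1},{"x":0,"y":0,"z":0,"wx":0,"wy":0,"wz":0,"claw":-1}]'
python3 -m inch '[{"x":6,"y":0,"z":0,"wx":0,"wy":0,"wz":0,"claw":-1},{"x":6,"y":0,"z":0,"wx":0,"wy":0,"wz":0,"claw":-1},{"x":6,"y":0,"z":0,"wx":0,"wy":0,"wz":0,"claw":-1},{"x":4,"y":0,"z":0,"wx":0,"wy":0,"wz":0,"claw":-1},{"x":0,"y":0,"z":0,"wx":0,"wy":0,"wz":0,"claw":-1}]'
```

```text
t: 3.17
tcp_pos: [569.6, 72.0, 155.8]
ee_rot: [0.701, 0.083, 0.703, -0.083]
ft_force: [-0.2, -0.3, 0.1]
finger_gap: -0.002
t: 3.58
tcp_pos: [571.2, 72.0, 136.0]
ee_rot: [0.703, 0.084, 0.702, -0.083]
ft_force: [-2.2, 0.7, 9.2]
finger_gap: -0.001
```

```bash
python3 -m inch '[{"x":5,"y":0,"z":0,"wx":0,"wy":0,"wz":0,"claw":-1},{"x":5,"y":0,"z":0,"wx":0,"wy":0,"wz":0,"claw":-1},{"x":3,"y":0,"z":0,"wx":0,"wy":0,"wz":0,"claw":-1},{"x":2,"y":0,"z":0,"wx":0,"wy":0,"wz":0,"claw":-1},{"x":0,"y":0,"z":0,"wx":0,"wy":0,"wz":0,"claw":-1}]'
```

```text
t: 4.0
tcp_pos: [571.3, 72.0, 122.1]
ee_rot: [0.703, 0.084, 0.702, -0.083]
ft_force: [-5.5, -0.1, 13.8]
finger_gap: -0.002
```

```bash
python3 -m inch '[{"x":1.5,"y":0,"z":0,"wx":0,"wy":0,"wz":0,"claw":-1},{"x":1,"y":0,"z":0,"wx":0,"wy":0,"wz":0,"claw":-1},{"x":0,"y":0,"z":0,"wx":0,"wy":0,"wz":0,"claw":-1},{"x":0,"y":0,"z":0,"wx":0,"wy":0,"wz":0,"claw":-1},{"x":0,"y":0,"z":0,"wx":0,"wy":0,"wz":0,"claw":-1}]'
```

```text
t: 4.42
tcp_pos: [571.4, 72.0, 121.9]
ee_rot: [0.703, 0.084, 0.702, -0.082]
ft_force: [-12.8, -0.2, 35.8]
finger_gap: 0.0
```

Run:
```python
from h import *
im=imaging.camera("scene");print(blobs(im,5,14)[1:2],blobs(im,0,4),blobs(im,40,85,80,40,5))
cv2.imwrite("pics/scene2.png",cv2.resize(im[120:250,215:365,::-1],None,fx=4,fy=4,interpolation=cv2.INTER_CUBIC))
```

```text
[([258, 172, 9, 9, 42], [261.3, 176.4])] [([261, 202, 12, 9, 79], [266.2, 205.7])] [([75, 4, 17, 41, 300], [82.4, 26.9])]
```

View pics/scene2.png

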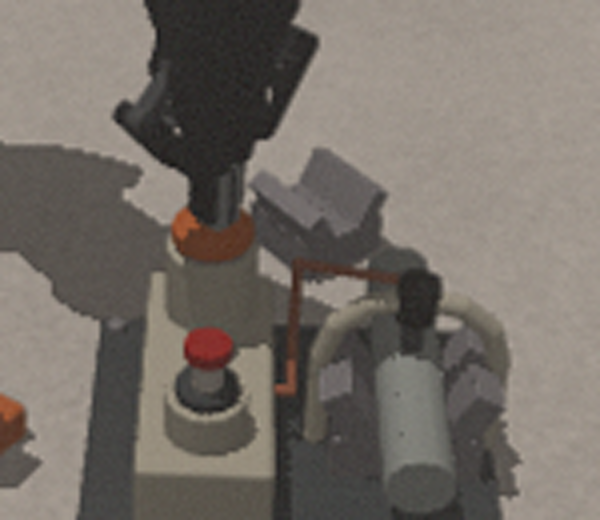

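The hard stop was reached at z = 122 with 36 N. The image shows the knob down on its barrel and the pin about one step higher, with its cap now at about row 206. I'll release the knob.

```bash
python3 -m inch '[{"x":-6,"y":0,"z":0,"wx":0,"wy":0,"wz":0,"claw":-1},{"x":-9,"y":0,"z":0,"wx":0,"wy":0,"wz":0,"claw":-1},{"x":-9,"y":0,"z":0,"wx":0,"wy":0,"wz":0,"claw":-1},{"x":-8,"y":0,"z":0,"wx":0,"wy":0,"wz":0,"claw":-1},{"x":-8,"y":0,"z":0,"wx":0,"wy":0,"wz":0,"claw":-1}]'
python3 -m inch '[{"x":-2,"y":0,"z":0,"wx":0,"wy":0,"wz":0,"claw":-1},{"x":0,"y":0,"z":0,"wx":0,"wy":0,"wz":0,"claw":-1},{"x":0,"y":0,"z":0,"wx":0,"wy":0,"wz":0,"claw":-1},{"x":0,"y":0,"z":0,"wx":0,"wy":0,"wz":0,"claw":-1},{"x":0,"y":0,"z":0,"wx":0,"wy":0,"wz":0,"claw":-1}]'
python3 - <<'E'
from h import *
im=imaging.camera("scene");print(blobs(im,5,14)[1:2],blobs(im,0,4))
cv2.imwrite("pics/scene3.png",cv2.resize(im[120:250,215:365,::-1],None,fx=4,fy=4,interpolation=cv2.INTER_CUBIC))
E
```

```text
t: 4.88
tcp_pos: [570.6, 71.8, 158.4]
ee_rot: [0.702, 0.083, 0.702, -0.083]
ft_force: [0.1, -0.8, -0.2]
finger_gap: -0.002
t: 5.3
tcp_pos: [570.1, 71.6, 159.1]
ee_rot: [0.702, 0.083, 0.703, -0.083]
ft_force: [0.2, -0.6, 0.3]
finger_gap: 0.003
[([191, 188, 17, 11, 75], [198.0, 193.7])] [([261, 202, 12, 10, 81], [266.4, 206.1])]
```

View pics/scene3.png

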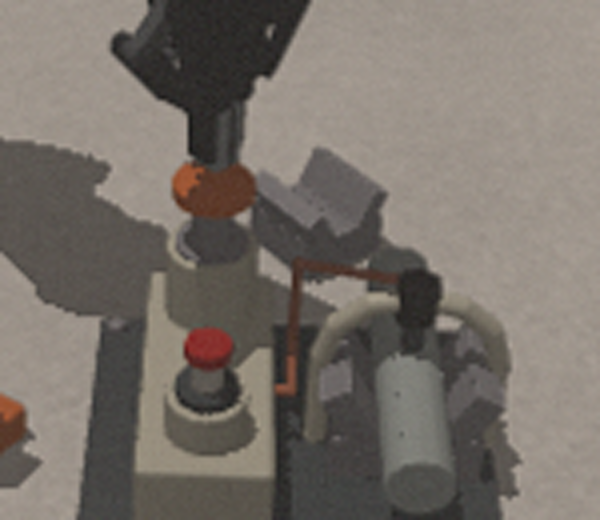

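The knob is fully back up and the pin has held its height. I'll do stroke 2 the same way.

```bash
python3 -m inch '[{"x":8,"y":0,"z":0,"wx":0,"wy":0,"wz":0,"claw":-1},{"x":7,"y":0,"z":0,"wx":0,"wy":0,"wz":0,"claw":-1},{"x":6,"y":0,"z":0,"wx":0,"wy":0,"wz":0,"claw":-1},{"x":6,"y":0,"z":0,"wx":0,"wy":0,"wz":0,"claw":-1},{"x":6,"y":0,"z":0,"wx":0,"wy":0,"wz":0,"claw":-1}]'
python3 -m inch '[{"x":5,"y":0,"z":0,"wx":0,"wy":0,"wz":0,"claw":-1},{"x":3,"y":0,"z":0,"wx":0,"wy":0,"wz":0,"claw":-1},{"x":1,"y":0,"z":0,"wx":0,"wy":0,"wz":0,"claw":-1},{"x":0,"y":0,"z":0,"wx":0,"wy":0,"wz":0,"claw":-1},{"x":0,"y":0,"z":0,"wx":0,"wy":0,"wz":0,"claw":-1}]'
```

```text
t: 5.77
tcp_pos: [571.3, 71.8, 127.5]
ee_rot: [0.703, 0.084, 0.702, -0.083]
ft_force: [-3.8, -0.7, 16.5]
finger_gap: 0.001
t: 6.18
tcp_pos: [571.4, 71.8, 121.8]
ee_rot: [0.703, 0.084, 0.702, -0.083]
ft_force: [-14.6, -0.8, 40.9]
finger_gap: -0.001
```

```bash
python3 -m inch '[{"x":-6,"y":0,"z":0,"wx":0,"wy":0,"wz":0,"claw":-1},{"x":-9,"y":0,"z":0,"wx":0,"wy":0,"wz":0,"claw":-1},{"x":-9,"y":0,"z":0,"wx":0,"wy":0,"wz":0,"claw":-1},{"x":-9,"y":0,"z":0,"wx":0,"wy":0,"wz":0,"claw":-1},{"x":-9,"y":0,"z":0,"wx":0,"wy":0,"wz":0,"claw":-1}]'
python3 -m inch '[{"x":0,"y":0,"z":0,"wx":0,"wy":0,"wz":0,"claw":-1},{"x":0,"y":0,"z":0,"wx":0,"wy":0,"wz":0,"claw":-1},{"x":0,"y":0,"z":0,"wx":0,"wy":0,"wz":0,"claw":-1},{"x":0,"y":0,"z":0,"wx":0,"wy":0,"wz":0,"claw":-1},{"x":0,"y":0,"z":0,"wx":0,"wy":0,"wz":0,"claw":-1}]'
python3 - <<'E'
from h import *
im=imaging.camera("scene");print(blobs(im,0,4))
cv2.imwrite("pics/scene4.png",cv2.resize(im[120:250,215:365,::-1],None,fx=4,fy=4,interpolation=cv2.INTER_CUBIC))
E
```

```text
t: 6.6
tcp_pos: [570.0, 71.6, 159.7]
ee_rot: [0.702, 0.083, 0.703, -0.083]
ft_force: [-0.5, -0.6, -0.4]
finger_gap: -0.001
t: 7.02
tcp_pos: [570.0, 71.7, 159.1]
ee_rot: [0.702, 0.083, 0.703, -0.083]
ft_force: [-0.3, 0.2, 0.5]
finger_gap: 0.001
[([261, 198, 12, 10, 78], [266.5, 202.0])]
```

View pics/scene4.png

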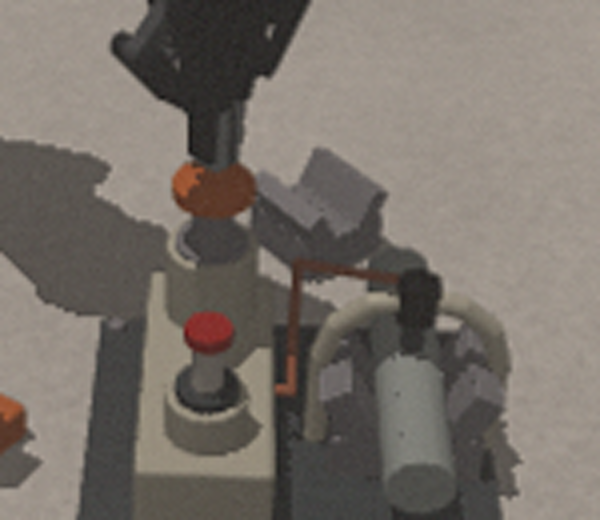

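The cap has risen to row 202 and the knob is up. The stop force was 41 N, so I'll press less deep on stroke 3.

```bash
python3 -m inch '[{"x":8,"y":0,"z":0,"wx":0,"wy":0,"wz":0,"claw":-1},{"x":7,"y":0,"z":0,"wx":0,"wy":0,"wz":0,"claw":-1},{"x":6,"y":0,"z":0,"wx":0,"wy":0,"wz":0,"claw":-1},{"x":6,"y":0,"z":0,"wx":0,"wy":0,"wz":0,"claw":-1},{"x":6,"y":0,"z":0,"wx":0,"wy":0,"wz":0,"claw":-1}]'
python3 -m inch '[{"x":4,"y":0,"z":0,"wx":0,"wy":0,"wz":0,"claw":-1},{"x":2,"y":0,"z":0,"wx":0,"wy":0,"wz":0,"claw":-1},{"x":1,"y":0,"z":0,"wx":0,"wy":0,"wz":0,"claw":-1},{"x":0,"y":0,"z":0,"wx":0,"wy":0,"wz":0,"claw":-1},{"x":0,"y":0,"z":0,"wx":0,"wy":0,"wz":0,"claw":-1}]'
```

```text
t: 7.48
tcp_pos: [571.2, 71.8, 127.5]
ee_rot: [0.703, 0.084, 0.702, -0.083]
ft_force: [-2.9, -0.7, 15.9]
finger_gap: 0.002
t: 7.9
tcp_pos: [571.3, 71.8, 122.0]
ee_rot: [0.703, 0.084, 0.702, -0.083]
ft_force: [-7.2, -1.0, 24.1]
finger_gap: 0.001
```

```bash
python3 -m inch '[{"x":-6,"y":0,"z":0,"wx":0,"wy":0,"wz":0,"claw":-1},{"x":-9,"y":0,"z":0,"wx":0,"wy":0,"wz":0,"claw":-1},{"x":-9,"y":0,"z":0,"wx":0,"wy":0,"wz":0,"claw":-1},{"x":-8,"y":0,"z":0,"wx":0,"wy":0,"wz":0,"claw":-1},{"x":-8,"y":0,"z":0,"wx":0,"wy":0,"wz":0,"claw":-1}]'
python3 -m inch '[{"x":0,"y":0,"z":0,"wx":0,"wy":0,"wz":0,"claw":-1},{"x":0,"y":0,"z":0,"wx":0,"wy":0,"wz":0,"claw":-1},{"x":0,"y":0,"z":0,"wx":0,"wy":0,"wz":0,"claw":-1},{"x":0,"y":0,"z":0,"wx":0,"wy":0,"wz":0,"claw":-1},{"x":0,"y":0,"z":0,"wx":0,"wy":0,"wz":0,"claw":-1}]'
python3 - <<'E'
from h import *
im=imaging.camera("scene");print(blobs(im,0,4))
cv2.imwrite("pics/scene5.png",cv2.resize(im[120:250,215:365,::-1],None,fx=4,fy=4,interpolation=cv2.INTER_CUBIC))
E
```

```text
t: 8.32
tcp_pos: [570.0, 71.6, 159.8]
ee_rot: [0.702, 0.083, 0.703, -0.083]
ft_force: [0.3, -0.1, -0.4]
finger_gap: -0.003
t: 8.73
tcp_pos: [570.1, 71.7, 159.2]
ee_rot: [0.702, 0.083, 0.703, -0.083]
ft_force: [-0.3, 0.5, 0.4]
finger_gap: -0.003
[([261, 194, 12, 8, 73], [266.6, 197.8])]
```

View pics/scene5.png

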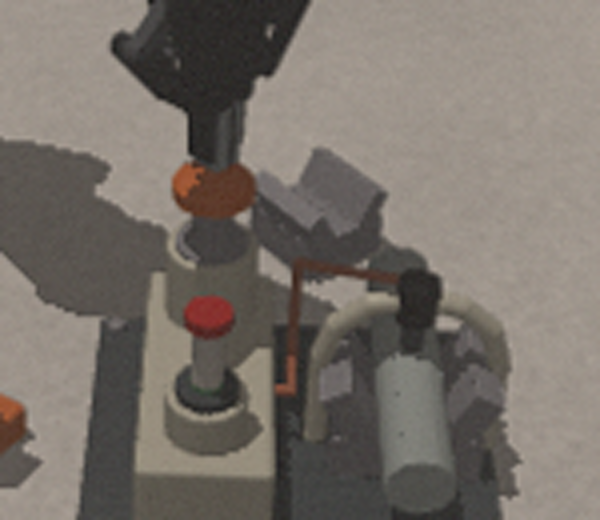

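The cap is at row 198 and a sliver of green shows at about (210,387) in the enlarged picture. The pin is therefore about 40 mm out. Now stroke 4.

```bash
python3 -m inch '[{"x":8,"y":0,"z":0,"wx":0,"wy":0,"wz":0,"claw":-1},{"x":7,"y":0,"z":0,"wx":0,"wy":0,"wz":0,"claw":-1},{"x":6,"y":0,"z":0,"wx":0,"wy":0,"wz":0,"claw":-1},{"x":6,"y":0,"z":0,"wx":0,"wy":0,"wz":0,"claw":-1},{"x":6,"y":0,"z":0,"wx":0,"wy":0,"wz":0,"claw":-1}]'
python3 -m inch '[{"x":4,"y":0,"z":0,"wx":0,"wy":0,"wz":0,"claw":-1},{"x":2,"y":0,"z":0,"wx":0,"wy":0,"wz":0,"claw":-1},{"x":1,"y":0,"z":0,"wx":0,"wy":0,"wz":0,"claw":-1},{"x":0,"y":0,"z":0,"wx":0,"wy":0,"wz":0,"claw":-1},{"x":0,"y":0,"z":0,"wx":0,"wy":0,"wz":0,"claw":-1}]'
```

```text
t: 9.2
tcp_pos: [571.3, 71.8, 127.5]
ee_rot: [0.703, 0.084, 0.702, -0.083]
ft_force: [-2.6, 0.4, 16.0]
finger_gap: -0.005
t: 9.62
tcp_pos: [571.4, 71.8, 122.0]
ee_rot: [0.703, 0.084, 0.702, -0.083]
ft_force: [-6.2, -0.7, 25.0]
finger_gap: 0.003
```

```bash
python3 -m inch '[{"x":-6,"y":0,"z":0,"wx":0,"wy":0,"wz":0,"claw":-1},{"x":-9,"y":0,"z":0,"wx":0,"wy":0,"wz":0,"claw":-1},{"x":-9,"y":0,"z":0,"wx":0,"wy":0,"wz":0,"claw":-1},{"x":-8,"y":0,"z":0,"wx":0,"wy":0,"wz":0,"claw":-1},{"x":-8,"y":0,"z":0,"wx":0,"wy":0,"wz":0,"claw":-1}]'
python3 -m inch '[{"x":0,"y":0,"z":0,"wx":0,"wy":0,"wz":0,"claw":-1},{"x":0,"y":0,"z":0,"wx":0,"wy":0,"wz":0,"claw":-1},{"x":0,"y":0,"z":0,"wx":0,"wy":0,"wz":0,"claw":-1},{"x":0,"y":0,"z":0,"wx":0,"wy":0,"wz":0,"claw":-1},{"x":0,"y":0,"z":0,"wx":0,"wy":0,"wz":0,"claw":-1}]'
python3 - <<'E'
from h import *
im=imaging.camera("scene");print(blobs(im,0,4))
cv2.imwrite("pics/scene6.png",cv2.resize(im[120:250,215:365,::-1],None,fx=4,fy=4,interpolation=cv2.INTER_CUBIC))
E
```

```text
t: 10.03
tcp_pos: [570.0, 71.6, 159.8]
ee_rot: [0.702, 0.083, 0.703, -0.083]
ft_force: [0.6, 0.6, 0.0]
finger_gap: 0.0
t: 10.45
tcp_pos: [570.0, 71.6, 159.1]
ee_rot: [0.702, 0.083, 0.703, -0.083]
ft_force: [-0.7, 0.3, 1.0]
finger_gap: 0.001
[([261, 191, 12, 8, 76], [266.9, 194.5])]
```

View pics/scene6.png

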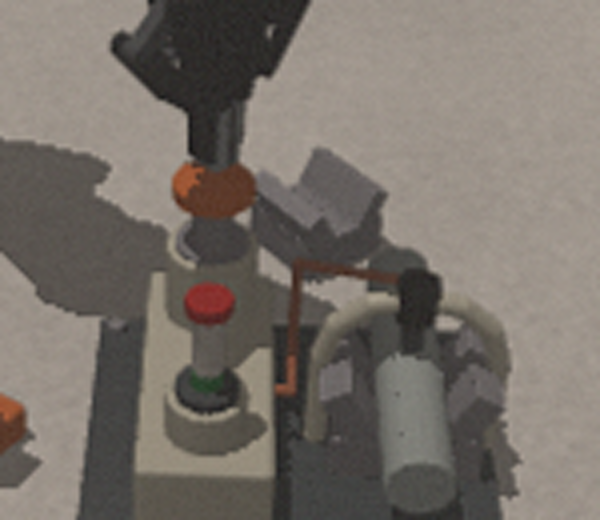

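The cap is at row 194.5 and more green shows. That rise was smaller than before, so it may or may not be at the limit. An extra stroke does no harm and will settle it.

```bash
python3 -m inch '[{"x":8,"y":0,"z":0,"wx":0,"wy":0,"wz":0,"claw":-1},{"x":7,"y":0,"z":0,"wx":0,"wy":0,"wz":0,"claw":-1},{"x":6,"y":0,"z":0,"wx":0,"wy":0,"wz":0,"claw":-1},{"x":6,"y":0,"z":0,"wx":0,"wy":0,"wz":0,"claw":-1},{"x":6,"y":0,"z":0,"wx":0,"wy":0,"wz":0,"claw":-1}]'
python3 -m inch '[{"x":4,"y":0,"z":0,"wx":0,"wy":0,"wz":0,"claw":-1},{"x":2,"y":0,"z":0,"wx":0,"wy":0,"wz":0,"claw":-1},{"x":1,"y":0,"z":0,"wx":0,"wy":0,"wz":0,"claw":-1},{"x":0,"y":0,"z":0,"wx":0,"wy":0,"wz":0,"claw":-1},{"x":0,"y":0,"z":0,"wx":0,"wy":0,"wz":0,"claw":-1}]'
```

```text
t: 10.92
tcp_pos: [571.3, 71.8, 127.3]
ee_rot: [0.703, 0.084, 0.702, -0.083]
ft_force: [-3.6, -0.3, 15.3]
finger_gap: -0.004
t: 11.33
tcp_pos: [571.4, 71.8, 122.0]
ee_rot: [0.703, 0.084, 0.702, -0.083]
ft_force: [-7.6, -0.8, 25.0]
finger_gap: -0.001
```

```bash
python3 -m inch '[{"x":-6,"y":0,"z":0,"wx":0,"wy":0,"wz":0,"claw":-1},{"x":-9,"y":0,"z":0,"wx":0,"wy":0,"wz":0,"claw":-1},{"x":-9,"y":0,"z":0,"wx":0,"wy":0,"wz":0,"claw":-1},{"x":-8,"y":0,"z":0,"wx":0,"wy":0,"wz":0,"claw":-1},{"x":-8,"y":0,"z":0,"wx":0,"wy":0,"wz":0,"claw":-1}]'
python3 -m inch '[{"x":-10,"y":0,"z":0,"wx":0,"wy":0,"wz":0,"claw":-1},{"x":-20,"y":0,"z":0,"wx":0,"wy":0,"wz":0,"claw":-1},{"x":-20,"y":0,"z":0,"wx":0,"wy":0,"wz":0,"claw":-1},{"x":-20,"y":0,"z":0,"wx":0,"wy":0,"wz":0,"claw":-1},{"x":-10,"y":0,"z":0,"wx":0,"wy":0,"wz":0,"claw":-1}]'
python3 -m inch '[{"x":0,"y":0,"z":-10,"wx":0,"wy":0,"wz":0,"claw":-1},{"x":0,"y":0,"z":-20,"wx":0,"wy":0,"wz":0,"claw":-1},{"x":0,"y":0,"z":-20,"wx":0,"wy":0,"wz":0,"claw":-1},{"x":0,"y":0,"z":-10,"wx":0,"wy":0,"wz":0,"claw":-1},{"x":0,"y":0,"z":0,"wx":0,"wy":0,"wz":0,"claw":-1}]'
python3 - <<'E'
from h import *
im=imaging.camera("scene");r=blobs(im,0,4);print(r)
cv2.imwrite("pics/scene7.png",cv2.resize(im[120:250,215:365,::-1],None,fx=4,fy=4,interpolation=cv2.INTER_CUBIC))
w=imaging.camera("wrist");m=imaging.camera_model("wrist");rw=blobs(w,0,4,amin=200);print(rw)
cv2.imwrite("pics/wrist7.png",w[:,:,::-1])
# predicted cap row for pin_out
for p in(40,45,50):print(p,proj("scene",np.array([615.5,-12.7,96+p])))
print(proj("scene",np.array([615.5,-12.7,108.8])))
if rw: print(tri(ray("scene",*r[0][1]),ray("wrist",*rw[0][1],m)))
E
```

```text
t: 11.75
tcp_pos: [570.0, 71.7, 159.7]
ee_rot: [0.702, 0.083, 0.703, -0.083]
ft_force: [-0.5, 0.4, -0.4]
finger_gap: -0.0
t: 12.17
tcp_pos: [571.1, 71.7, 242.1]
ee_rot: [0.703, 0.084, 0.701, -0.083]
ft_force: [0.2, -0.0, -0.4]
finger_gap: 0.001
t: 12.58
tcp_pos: [509.3, 86.3, 238.7]
ee_rot: [0.701, 0.082, 0.703, -0.083]
ft_force: [0.0, 0.0, 0.1]
finger_gap: -0.003
[([262, 190, 11, 9, 73], [267.0, 193.5])]
[]
40 [266.61162661 198.1363725 ]
45 [266.67267094 196.1078886 ]
50 [266.73421604 194.06276453]
[266.28805741 208.88847397]
```

View pics/scene7.png

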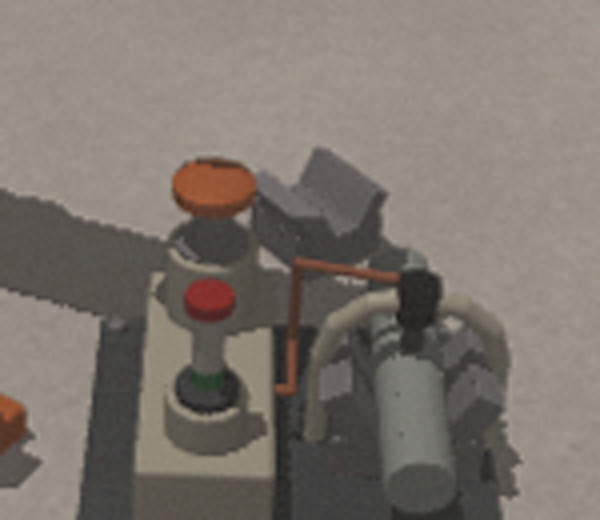

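View pics/wrist7.png

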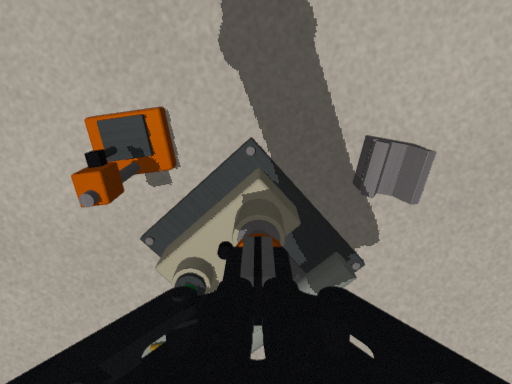

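The fingers are clear, the knob is up and the green band is well exposed. The cap is at row 193.5, against 194.1 predicted for 50 mm. I'll confirm with averaged scene pictures and the top view.

Run:
```python
from h import *
c=[];
for i in range(4):
    im=imaging.camera("scene");c.append(blobs(im,0,4)[0][1])
c=np.mean(c,0);t=imaging.camera("top");r=blobs(t,0,4);o=blobs(t,5,14);print(c,r,o)
if r: print(tri(ray("scene",*c),ray("top",*r[0][1])))
print(blobs(im,5,14))
big=cv2.resize(im[180:225,245:290,::-1],None,fx=12,fy=12,interpolation=cv2.INTER_CUBIC)
cv2.imwrite("pics/pin8.png",big);cv2.imwrite("pics/top8.png",t[:,:,::-1]);print(manip.observe()['t'])
```

```text
[266.9   193.575] [([271, 155, 11, 11, 90], [275.8, 160.0])] [([272, 221, 11, 31, 188], [276.2, 233.5]), ([291, 222, 19, 32, 294], [301.4, 234.8])]
(array([615.61177049, -12.05275029, 146.80038033]), [np.float64(0.12614398955606104), np.float64(0.12614398955593417)])
[([302, 40, 17, 9, 99], [310.9, 44.8]), ([258, 161, 20, 11, 157], [267.7, 165.8]), ([191, 188, 18, 12, 77], [198.4, 193.9]), ([207, 215, 13, 11, 63], [213.1, 220.5]), ([173, 226, 35, 18, 269], [189.7, 234.2])]
12.9333
```

View pics/pin8.png

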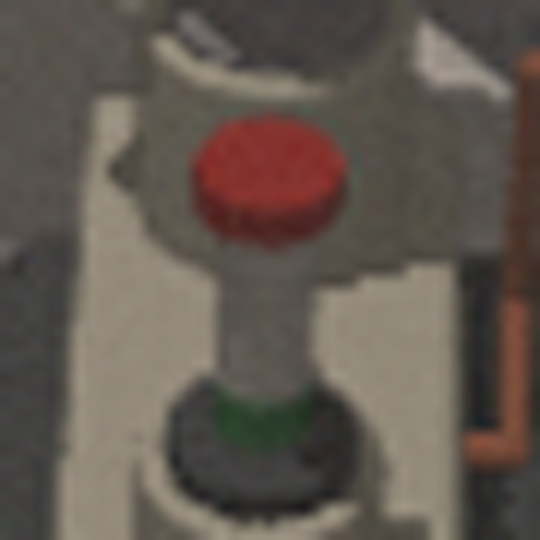

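View pics/top8.png

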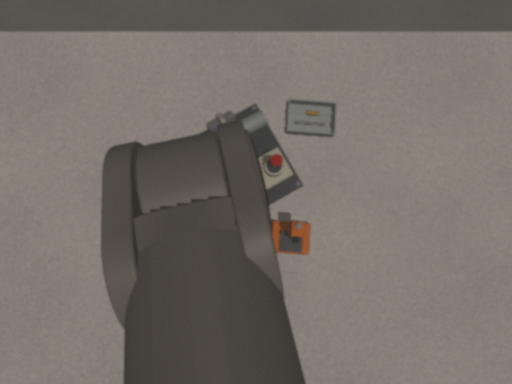

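The cap centre triangulates to z = 146.8, against 146 expected at full travel. The green band shows in full with dark collar below it. The knob is back at its starting pixel, and the stand and tin haven't moved in the top view.

```bash
python3 -c "
from plant import manip
print(manip.sign_off(), manip.observe()['t'])"
```

```text
the job is handed in; nothing more can be done
the job is handed in; nothing more can be done
```

The clamp is pumped up and the job is handed in: the indicator pin stands fully out with the whole green band showing, and the knob is released and up. I gave the knob five full strokes with the closed fingertips from above. Each one bottomed on the stop (TCP z about 122 mm), and each time I lifted clear until the knob was fully back up. The clock was at about 13 s when I handed in.

**Pin height:** the red cap's centre triangulates from two views to z = 146.8 mm, against 146 mm expected at full travel.

**Knob:** it is back within half a pixel of where it started, and the fingers are about 60 mm to the side and well above it.

**Surroundings:** the stand and tin show no movement in the top view, and the stand's pixels in the scene view agree. The spare V-block was hidden by the arm in the last top view, but it looks unmoved in the scene and wrist views.

**What disagreed:**
- The cap still rose by about one pixel (2 mm or so) on the fifth stroke. The fourth may have left the pin just short of the end, or that pixel may be noise; I did no sixth stroke to check.
- The second stroke pressed a little hard, about 41 N upward at the wrist, taken by the fingertips on the stop. I pressed less deep after that, at about 25 N.
- The first move call was refused because its rows left out some of the fields, so nothing moved.

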